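Clear the sleeve feeder and return the strays to stock

TASK

A rubber pad has got in among the steel sleeves and is stuck in the feed chute: lift it out so that both sleeves roll down to the end stop, and put it in the stock tray that holds its kind. Return the other strays on the bench, a rubber pad, a long hexagon nut and a brass foot, to the trays with their own kind too: each down on the tray floor, not on top of another piece, the pads flat on their plates, the nut lying on its side and the foot standing on its flange.

Things in the scene. Friction and masses are not known exactly. Their poses are not given: they have to be found in the camera images.
- pad_jammed: Rubber pad stuck in the chute: black rubber block on a thin steel plate, 46 x 26 x 24 mm high, 60 g. It lies plate down on the sloping floor, 46 mm length across the chute, downhill side against the strap's lip. Its upper 16 mm stand above the rails, to grip it by its ends. Origin: centre of the underside; x along the 46 mm (across the chute), z out of its top, leaning 0.24 rad.
- pad_loose: The same kind of rubber pad (46 x 26 x 24 mm, 60 g), lying plate down on the bench. Origin at the centre of the underside, x along the 46 mm length, z up.
- nut: Long steel hexagon coupling nut lying on the bench, 24 mm across flats, 48 mm long, 110 g. Origin at its centre (12 mm above what it lies on), x along its length.
- foot: Turned brass foot standing on the bench on its flange: flange 30 mm diameter and 5 mm thick at the bottom, barrel 18 mm diameter from 10 mm up, 34 mm high in all, 70 g. Origin at the centre of the underside, z up.
- sleeve_front: Round bare steel sleeve, 18 mm diameter, 48 mm long, lying across the chute just uphill of the jammed pad; it rolls freely. Origin at its centre, y along its axis.
- sleeve_back: A second sleeve, the same, lying across the chute just uphill of the first. Origin at its centre, y along its axis.
- chute: Aluminium gravity chute, fixed, 216 mm long, 50 mm clear between rails 8 mm above its floor. Floor slopes down to -x at 0.24 rad: 50 mm over the bench at the origin, 25 mm at the end stop (x -102). A 16 mm wide strap, 20.5 mm above the floor, runs up from the stop to a lip at x -55; sleeves roll under it and rest at x -95, z 36 and x -78, z 40. Origin on the bench under the middle, x uphill.
- tray_pads: Shallow blue plastic tray, fixed, 130 x 130 mm, walls 14 mm high and 3 mm thick, floor 3 mm thick. The three trays are alike but for their stock: this one has two rubber pads fixed in a row along its +x edge (beyond tray x +31 mm, up to 27 mm above the bench); the rest of its floor is free. Origin: centre of the underside, z up.
- tray_nuts: Shallow blue plastic tray, fixed, 130 x 130 mm, walls 14 mm high and 3 mm thick, floor 3 mm thick. The three trays are alike but for their stock: this one has two long hexagon coupling nuts fixed in a row along its +x edge (beyond tray x +32 mm, up to 27 mm above the bench); the rest of its floor is free. Origin: centre of the underside, z up.
- tray_feet: Shallow blue plastic tray, fixed, 130 x 130 mm, walls 14 mm high and 3 mm thick, floor 3 mm thick. The three trays are alike but for their stock: this one has two brass feet fixed in a row along its +x edge (beyond tray x +27 mm, up to 37 mm above the bench); the rest of its floor is free. Origin: centre of the underside, z up.
Not all that is in view belongs to the job. Leave any blue or turquoise look-alike of the pad_jammed alone.

How it is judged:
At the end, for the whole second after the job is handed in: Both pads flat, the nut on its side and the foot upright (tilt under 0.15 rad), each on its own tray's floor (within 4 mm), within 55 mm of the tray's centre both ways; sleeves in the chute within 6 mm (front) and 8 mm (back) of their places at the end stop; all at rest (x of pad_jammed in the frame of tray_pads between -0.055 and 0.055 m and y of pad_jammed in the frame of tray_pads between -0.055 and 0.055 m and z of each of pad_jammed, pad_loose in the frame of tray_pads below 0.008 m and angle between each of pad_jammed, pad_loose, foot's own z axis and vertical below 0.15 rad and linear speed of each of pad_jammed, pad_loose, nut, foot, sleeve_front, sleeve_back below 0.02 m/s and x of pad_loose in the frame of tray_pads between -0.055 and 0.055 m and y of pad_loose in the frame of tray_pads between -0.055 and 0.055 m and x of nut in the frame of tray_nuts between -0.055 and 0.055 m and y of nut in the frame of tray_nuts between -0.055 and 0.055 m and z of nut in the frame of tray_nuts below 0.019 m and x of foot in the frame of tray_feet between -0.055 and 0.055 m and y of foot in the frame of tray_feet between -0.055 and 0.055 m and z of foot in the frame of tray_feet below 0.008 m and x of sleeve_front in the frame of chute between -0.106 and -0.089 m and y of sleeve_front in the frame of chute between -0.012 and 0.012 m and z of sleeve_front in the frame of chute between 0.028 and 0.046 m and x of sleeve_back in the frame of chute between -0.09 and -0.07 m and y of sleeve_back in the frame of chute between -0.012 and 0.012 m and z of sleeve_back in the frame of chute between 0.03 and 0.052 m); the robot touches nothing.
It also fails if it takes over 112 s, if anything falls off the work surface, if the arm or the gripper's body presses on something with over 40 N, if the wrist force passes 120 N, or if a joint passes its speed limit or range.

ROBOT

A 6-joint arm with a two-finger parallel gripper is mounted at the origin on the work surface. World frame = base frame: x ahead of the robot, y to its left, z up, the work surface at z = 0. Lengths are in m, angles in rad, forces in N, time in s.
With the tool pointing down it reaches from about 0.275 to 0.825 m from the base axis. Payload 4.9 kg.
Tool frame: the origin (TCP) lies at the very end of the fingers, on their centre line; the grasp point (between the pads) lies 19 mm behind it; z points along the fingers, y is the line along which they close (so a half turn about z gives the same grasp; the last joint's range is limited). The gripper opens to 85 mm and grips with 20 to 120 N. Pads are 22 mm wide; open, the fingers measure 114 mm over their backs; the gripper's body (76 mm by 85 mm) begins 54 mm behind the grasp point. The pads swing forward as they close: fully open they stand 13 mm farther back than shut.
Start: joints at [1.157, 0.326, -0.193, 1.052, 0, 1.437], TCP at [0.152, 0.529, 0.231] pointing down, gripper open.
Joint ranges: [-2.65, 2.65], [-0.97, 1.79], [-1.3, 1.35], [-1.93, 2.1], [-1.47, 1.37], [-3.14, 3.14]. Speed limits (rad/s): [2.57, 2.57, 3.14, 3.14, 3.14, 3.14].

INTERFACE

Orientations are given as a unit quaternion [w, x, y, z].
In Python, from plant import ctrl, viewer, hand_in gives the robot as it stands.
- The arm moves only by the tool carry_out, never from a script. Its argument "increments" is a list of rows, each a list of 2 entries, a list of its own where there are three numbers: the shift along the tool's x, y, z as a fraction of full scale, then the turn about the tool's z as a fraction of full scale. In form: [[[tx, ty, tz], twist], ...]. A call has exactly 5 rows; each row is the pose to reach, as a shift and turn from the pose commanded when the call began, along the tool's axes at that moment, turning the shorter way round; what a row does not reach only later rows make up. Full scale, the value 1, is 0.3 m for a shift and pi rad for a turn. A row lasts 1/10 s, in which the tool goes at most 50 mm and 8.59 degrees, less where a joint would pass 70% of its speed; a pose out of reach is approached as far as the arm can. A call with a number of a shift or a turn outside -1 to 1 is refused whole. A call with a gripper value outside its range is refused whole. "jaw" is the closure, from -1 (fully open) to 1 (shut), set as the call begins (left out, the last holds). The fingers move at their own pace and stop on an object; "grip_force" is the grip in N (left out, the last holds). Time passes only in rows, so rows that repeat a pose let the fingers close, or fill a call up. It gives the time, the measured TCP pose, the force, the opening and the grip force at its end, in the units of the state.
- ctrl.sense(): the state, without advancing time (a new reading comes with each control period).
- viewer.grab_frame(name): name is "side" or "top" or "wrist"; returns the picture (420x560x3 uint8, red, green, blue); there is no depth.
- viewer.camera_params(name): a dict with "fovy" (degrees; the focal length in pixels is half the picture's height over the tangent of half this angle, whatever the lens; pixels are square), "cx", "cy" (the principal point, pixels), "k1" (the pictures are not rectified: a ray, as slopes to the right and down, at radius r is drawn at 1 + k1 r^2 times it, then the intrinsics apply), "world_to_cam" (4x4, takes a point from world to camera coordinates). Camera axes: x right, y up, looking along -z (the intrinsics and any distortion apply to the point x, -y, -z); pixel columns grow to the right and rows downward; lengths in m; the calibration is good to about 2 mm. A picture is of the moment at which its call begins: read the wrist's pose just before it. camera_params takes no time and is no camera call; for the wrist camera it gives the pose at the moment of the call.
- hand_in(): hands the job in; it is judged then, once.
Trained networks look in the newest picture that a camera, given by its name, has taken for a name from the list of things; names that differ only in an ending like _2 or _b are one class to them, and where a whole thing is asked for, a point or a joint stands for the part that bears it (a point fixed in the world has none). Each returns a list of dicts, best first, with "score" (0 to 1); they miss things now and then, are a little off and sometimes report something else, mostly with a low value. They report only what shows in the picture. A call takes as long as a camera call. They do not tell look-alikes from the thing itself.
- viewer.cut_out(camera, name): "mask" (420x560 bool, what is visible of it) and "rect" ([left, top, width, height] in pixels, round what is visible of it).
The state is a dict: "time_s": time; "joint_positions": joint angles; "qd": joint speeds; "tau": joint torques, N m; "eef_pos": TCP position; "tool_rot": TCP orientation; "force": force on the tool from outside, world axes, zero at the start; "ft_torque": the same for the moment, N m; "opening": finger opening in m; "finger_force": force on a finger pad.
Only numpy, scipy, OpenCV 4.12 (cv2) and the standard library are available. Lean on these libraries where they do the work, as an engineer would, in place of code of your own. Each camera call takes 0.05 s, during which the arm holds its last target. There are 200 camera calls.

## Working session

There is one attempt and no reset: what is moved stays moved. The work goes in short steps, Python scripts to look and compute and a tool call to move; the robot and the scene stay as the last step left them, time stands still between calls to the robot, and variables do not carry over. Pictures are saved under pics/ and viewed, at most 17 in all, crops included, and the job is handed in when it is done.

Besides the shell and the picture viewer there is one more tool, called after "Request:" as name([rows], argument=value, ...), one row to a line, values as JSON. carry_out: Moves the arm, as the interface text tells. Shift numbers are shares of 0.3 m and turn numbers shares of pi rad, none past 1 either way. Its arguments: {"type":"object","properties":{"increments":{"type":"array"},"jaw":{"type":"number"},"grip_force":{"type":"number"}},"required":["increments"]}

```bash
mkdir -p pics; ls
python3 - <<'E'
from plant import ctrl, viewer
import cv2,numpy as np
print(ctrl.sense())
for c in ["side","top","wrist"]:
    p=viewer.camera_params(c);print(c,p)
    im=viewer.grab_frame(c);cv2.imwrite(f"pics/{c}0.png",im[:,:,::-1])
E
```

```text
pics
{'time_s': 0.0, 'joint_positions': array([ 1.15678873e+00,  3.26946763e-01, -1.93602470e-01,  1.05195871e+00,
        3.13143306e-05,  1.43657006e+00]), 'qd': array([ 3.26053136e-05, -1.02465070e-03, -1.04830659e-03,  7.03269774e-04,
       -1.15771201e-03, -3.30996289e-04]), 'tau': array([ 1.91101477e-03, -4.43398154e+01,  2.62443316e+01,  1.54546264e-02,
        1.80916122e-04,  1.56827234e-06]), 'eef_pos': array([0.15164084, 0.52808564, 0.23049319]), 'tool_rot': array([-2.46737068e-04,  1.39434811e-01,  9.90230883e-01, -8.19617244e-04]), 'force': array([ 1.13107277, -0.20648424,  0.28809472]), 'ft_torque': array([ 0.00395871,  0.02326035, -0.00075753]), 'finger_force': 0.0, 'opening': 0.08596985831141707}
side {'fovy': 42.738823511144716, 'cx': 277.1959942749737, 'cy': 211.58050303626243, 'k1': -0.07764758099513477, 'world_to_cam': array([[ 0.99787428, -0.0649719 , -0.00505757, -0.49284537],
       [ 0.045771  ,  0.64349873,  0.76407748, -0.08368138],
       [-0.04638902, -0.76268476,  0.64510466, -1.04599345],
       [ 0.        ,  0.        ,  0.        ,  1.        ]])}
top {'fovy': 56.77588794408577, 'cx': 280.93778996004033, 'cy': 210.37045379830332, 'k1': -0.05536942930059077, 'world_to_cam': array([[-0.01532082, -0.99982664, -0.01058135,  0.00426009],
       [ 0.98671702, -0.0168299 ,  0.16157438, -0.50422161],
       [-0.16172445, -0.00796535,  0.98680381, -0.77177966],
       [ 0.        ,  0.        ,  0.        ,  1.        ]])}
wrist {'fovy': 60.355623364361705, 'cx': 283.0231849170873, 'cy': 210.06289269536254, 'k1': -0.06848614045830995, 'world_to_cam': array([[ 0.27547039,  0.96130687, -0.00227348, -0.54840112],
       [-0.92555227,  0.2645841 , -0.27082882,  0.03476881],
       [-0.25974808,  0.07670955,  0.96262484, -0.37988481],
       [ 0.        ,  0.        ,  0.        ,  1.        ]])}
```

View pics/top0.png

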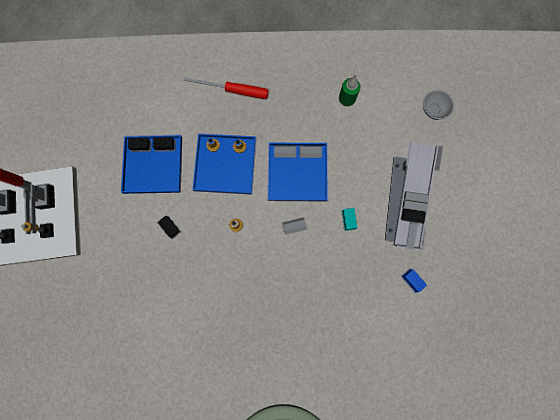

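View pics/side0.png

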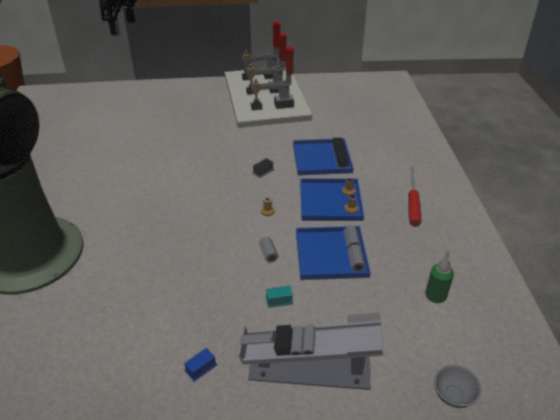

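```bash
cat > h.py <<'E'
import numpy as np,cv2
from plant import ctrl,viewer
from scipy.spatial.transform import Rotation as R
def K(p):
    f=210/np.tan(np.radians(p["fovy"]/2)); return f,p["cx"],p["cy"],p["k1"]
def proj(p,X):
    f,cx,cy,k=K(p);c=p["world_to_cam"][:3,:3]@np.asarray(X).T+p["world_to_cam"][:3,3:]
    x,y=c[0]/-c[2],-c[1]/-c[2];s=1+k*(x*x+y*y);return np.stack([cx+f*x*s,cy+f*y*s],-1)
def ray(p,uv):
    f,cx,cy,k=K(p);a=(np.asarray(uv,float)-[cx,cy])/f;b=a.copy()
    for _ in range(20): b=a/(1+k*(b**2).sum(-1,keepdims=True))
    Rm=p["world_to_cam"][:3,:3];o=-Rm.T@p["world_to_cam"][:3,3]
    d=np.concatenate([b*[1,-1],-np.ones(b.shape[:-1]+(1,))],-1)@Rm
    return o,d
def at_z(p,uv,z):
    o,d=ray(p,uv);return o+d*((z-o[2])/d[...,2])[...,None]
def tri(p1,uv1,p2,uv2):
    o1,d1=ray(p1,uv1);o2,d2=ray(p2,uv2)
    A=np.stack([d1,-d2],1);s=np.linalg.lstsq(A,o2-o1,rcond=None)[0]
    a,b=o1+d1*s[0],o2+d2*s[1];return (a+b)/2,np.linalg.norm(a-b)
E
python3 - <<'E'
from h import *
names="pad_jammed pad_loose nut foot sleeve_front chute tray_pads tray_nuts tray_feet".split()
for c in ["top","side"]:
    p=viewer.camera_params(c)
    for n in names:
        for d in viewer.cut_out(c,n):
            if d["score"]<.2: continue
            m=d["mask"].astype(np.uint8);ys,xs=np.nonzero(m)
            (cx,cy),wh,a=cv2.minAreaRect(np.stack([xs,ys],1).astype(np.float32))
            print(c,n,round(d["score"],2),d["rect"],"cen",xs.mean().round(1),ys.mean().round(1),"w",at_z(p,np.array([cx,cy]),.015).round(3)[:2],np.round(wh),round(a))
E
```

```text
top pad_jammed 0.57 [403.4, 270.0, 24.0, 22.9] cen 413.8 280.2 w [ 0.355 -0.281] [24. 14.] 50
top pad_jammed 0.53 [341.1, 210.5, 16.3, 18.2] cen 348.1 218.6 w [ 0.488 -0.148] [22. 13.] 82
top pad_loose 0.63 [159.4, 215.9, 19.4, 20.8] cen 168.8 226.8 w [0.476 0.239] [23. 14.] 45
top foot 0.55 [229.4, 220.5, 11.2, 11.9] cen 235.0 225.1 w [0.477 0.096] [13. 12.] 90
top sleeve_front 0.64 [402.3, 202.1, 26.6, 11.1] cen 414.5 205.3 w [ 0.514 -0.294] [26. 10.] 12
top chute 0.74 [157.0, 215.6, 22.6, 21.6] cen 168.8 226.9 w [0.476 0.239] [23. 13.] 51
top chute 0.58 [385.6, 142.0, 61.5, 108.6] cen 410.2 192.1 w [ 0.538 -0.286] [ 48. 108.] 11
top tray_pads 0.77 [122.5, 131.5, 58.3, 64.9] cen 151.5 164.1 w [0.618 0.284] [58. 60.] 90
top tray_nuts 0.75 [269.5, 141.2, 60.8, 59.9] cen 297.0 171.7 w [ 0.594 -0.04 ] [59. 58.] 1
top tray_feet 0.8 [194.9, 133.1, 59.9, 62.9] cen 223.9 163.6 w [0.616 0.121] [59. 58.] 4
side pad_jammed 0.88 [181.8, 350.2, 34.5, 31.8] cen 200.3 364.7 w [ 0.354 -0.286] [22. 33.] 54
side pad_jammed 0.78 [275.6, 324.0, 20.4, 33.0] cen 283.2 340.0 w [ 0.488 -0.248] [17. 31.] 5
[... 408 characters left out ...]
en 267.7 208.0 w [0.48  0.093] [18. 13.] 90
side sleeve_front 0.77 [291.1, 327.0, 15.3, 27.6] cen 297.3 340.1 w [ 0.51  -0.249] [12. 28.] 6
side sleeve_front 0.39 [296.0, 225.3, 72.3, 56.5] cen 331.4 252.6 w [ 0.597 -0.051] [53. 72.] 88
side chute 0.64 [239.6, 314.4, 142.5, 75.2] cen 317.9 355.0 w [ 0.53  -0.271] [ 75. 143.] 90
side tray_pads 0.62 [291.5, 135.4, 62.6, 37.9] cen 322.4 156.2 w [0.621 0.273] [37. 59.] 86
side tray_pads 0.26 [298.6, 225.8, 67.7, 53.6] cen 331.4 252.6 w [ 0.596 -0.051] [53. 72.] 88
side tray_nuts 0.9 [296.0, 225.3, 71.9, 56.2] cen 331.5 252.5 w [ 0.597 -0.051] [54. 72.] 88
side tray_feet 0.89 [299.1, 176.6, 66.7, 46.6] cen 330.9 199.4 w [0.619 0.108] [43. 64.] 90
```

The top view shows the trays: pads (152,164), feet (225,163) and nuts (297,172). The strays are the loose pad (168,227), foot (236,225) and nut (294,226), and the jammed pad is at (414,215) in the chute. The side view shows both sleeves uphill of the pad at (285,340). The turquoise (349,219) and blue (414,280) blocks are decoys.

```bash
cat >> h.py <<'E'
def go(x,y,z,psi=None,s=None):
    """print shift/twist to bring TCP to x,y,z with tool y at world angle psi (deg, mod 180)"""
    s=s or ctrl.sense();q=s["tool_rot"];M=R.from_quat(q,scalar_first=True)
    sh=M.inv().apply(np.array([x,y,z])-s["eef_pos"])/.3
    ty=M.apply([0,1,0]);cur=np.degrees(np.arctan2(ty[1],ty[0]))
    tw=0 if psi is None else -((psi-cur+90)%180-90)
    print("t",round(s["time_s"],2),"tcp",s["eef_pos"].round(4),"psi",cur.round(1),"q6",s["joint_positions"][5].round(2),"op",round(s["opening"],4),"| shift",sh.round(3),"twist",round(tw/180,3),"deg",round(tw,1))
def look(c,names,zs,thr=.3,fresh=True):
    p=viewer.camera_params(c)
    if fresh: im=viewer.grab_frame(c);cv2.imwrite("pics/last_%s.png"%c,im[:,:,::-1])
    for n,z in zip(names,zs):
        for d in viewer.cut_out(c,n):
            if d["score"]<thr: continue
            ys,xs=np.nonzero(d["mask"])
            W=at_z(p,np.stack([xs,ys],1),z)[:,:2].astype(np.float32)
            r=cv2.minAreaRect(W*1000)
            print(c,n,round(d["score"],2),np.round(d["rect"]),"rect@z",np.round(r[0],1),np.round(r[1],1),round(r[2],1),"mean",W.mean(0).round(4))
    return p
E
python3 - <<'E'
from h import *
p=viewer.camera_params("wrist");w=p["world_to_cam"];print("cam",-w[:3,:3].T@w[:3,3])
go(.46,.17,.30,135)
E
```

```text
cam [0.08470244 0.54741501 0.37454744]
t 1.05 tcp [0.1519 0.5286 0.2313] psi 74.0 q6 1.44 op 0.0854 | shift [-1.317 -0.865 -0.229] twist -0.339 deg -61.0
```

Request:
carry_out([
  [[-0.14, -0.09, -0.025], 0],
  [[-0.28, -0.18, -0.05], 0],
  [[-0.41, -0.27, -0.07], 0],
  [[-0.55, -0.36, -0.1], 0],
  [[-0.69, -0.45, -0.12], 0],
], jaw=-1)

```text
time_s: 1.55
eef_pos: [0.3139, 0.3411, 0.2679]
tool_rot: [0.0, 0.139, 0.99, 0.0]
force: [1.4, 0.5, -0.2]
opening: 0.0854
finger_force: 0.0
```

Request:
carry_out([
  [[-0.14, -0.09, -0.025], -0.045],
  [[-0.28, -0.18, -0.05], -0.09],
  [[-0.41, -0.27, -0.07], -0.135],
  [[-0.55, -0.36, -0.1], -0.18],
  [[-0.63, -0.41, -0.11], -0.22],
])

```text
time_s: 2.05
eef_pos: [0.4562, 0.1771, 0.2997]
tool_rot: [0.0, -0.187, 0.982, 0.0]
force: [0.6, 0.6, -0.4]
opening: 0.0854
finger_force: 0.0
```

```bash
python3 - <<'E'
from h import *
go(.46,.17,.30,135)
look("wrist","pad_loose foot nut tray_pads tray_feet tray_nuts".split(),[.024,.034,.018,.014,.014,.014])
E
cp pics/last_wrist.png pics/w1.png
```

```text
t 2.05 tcp [0.4562 0.1771 0.2997] psi 111.6 q6 -0.16 op 0.0854 | shift [-0.003 -0.027 -0.001] twist -0.13 deg -23.4
wrist pad_loose 0.84 [311. 185.  29.  41.] rect@z [473.6 237.1] [51.2 25.7] 39.2 mean [0.4731 0.2369]
wrist foot 0.8 [202. 147.  24.  28.] rect@z [472.6  98.7] [26.1 27.3] 65.4 mean [0.4717 0.0991]
wrist nut 0.7 [ 89. 104.  47.  32.] rect@z [472.3 -30.5] [27.3 57.5] 12.0 mean [ 0.4721 -0.0303]
wrist tray_pads 0.85 [252. 249. 120. 111.] rect@z [616.  283.9] [132.4 136.8] 89.3 mean [0.6135 0.2831]
wrist tray_feet 0.82 [141. 205. 125. 121.] rect@z [614.3 120.5] [132.6 137.6] 84.7 mean [0.6059 0.1252]
wrist tray_nuts 0.94 [ 23. 141. 123. 130.] rect@z [592.9 -39.8] [135.5 135.4] 88.9 mean [ 0.5901 -0.0395]
```

View pics/w1.png

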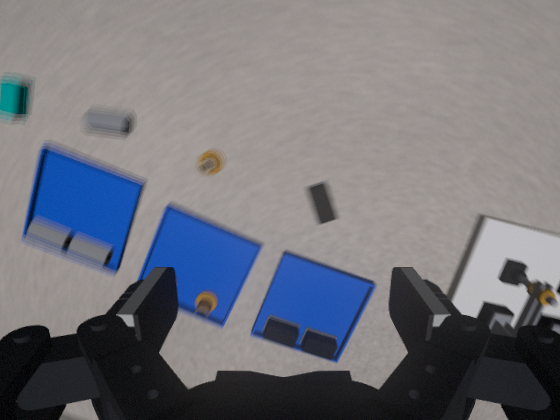

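The wrist view is slightly blurred. It shows the loose pad (322,202), foot (210,162), nut (109,121) and all three trays, and it agrees with the top view. I'll take a still picture and check heights from two views.

Run:
```python
from h import *
def pick(c,n,near,thr=.25):
    p=viewer.camera_params(c)
    L=[d for d in viewer.cut_out(c,n) if d["score"]>thr]
    for d in L:
        ys,xs=np.nonzero(d["mask"]);r=cv2.minAreaRect(np.stack([xs,ys],1).astype(np.float32))
        w=at_z(p,np.array(r[0]),.02)
        if np.hypot(*(w[:2]-near))<.06: return p,np.array([xs.mean(),ys.mean()])
pw=look("wrist","pad_loose foot nut tray_pads tray_feet tray_nuts".split(),[.024,.034,.018,.014,.014,.014])
viewer.grab_frame("top");viewer.grab_frame("side")
for n,near in [("pad_loose",(.475,.238)),("foot",(.474,.098)),("nut",(.473,-.03)),("tray_pads",(.616,.284)),("tray_feet",(.615,.12)),("tray_nuts",(.593,-.04))]:
    r={c:pick(c,n,near) for c in ("wrist","top","side")}
    for a,b in (("wrist","top"),("wrist","side"),("top","side")):
        if r[a] and r[b]:
            X,g=tri(r[a][0],r[a][1],r[b][0],r[b][1]);print(n,a,b,X.round(4),"gap",g.round(4))
go(.4735,.237,.12,130)
```

```text
wrist pad_loose 0.96 [309. 185.  32.  43.] rect@z [472.9 238.2] [49.9 25.1] 39.4 mean [0.4732 0.2379]
wrist foot 0.81 [200. 151.  24.  26.] rect@z [472.   99.8] [26.2 27.6] 21.1 mean [0.4714 0.1003]
wrist nut 0.72 [ 84. 107.  52.  30.] rect@z [472.2 -30.8] [27.6 57.5] 14.0 mean [ 0.4721 -0.0308]
wrist tray_pads 0.91 [249. 250. 124. 113.] rect@z [616.4 284.3] [133.5 137.5] 89.9 mean [0.6137 0.2832]
wrist tray_feet 0.56 [138. 205. 125. 121.] rect@z [614.2 120.8] [131.1 136.6] 85.3 mean [0.6049 0.1255]
wrist tray_nuts 0.67 [ 19. 145. 122. 129.] rect@z [592.3 -39.6] [135.  135.5] 88.8 mean [ 0.5897 -0.0399]
pad_loose wrist top [0.4768 0.2398 0.0128] gap 0.0008
pad_loose wrist side [0.4765 0.2396 0.0123] gap 0.0002
pad_loose top side [0.4768 0.2403 0.0119] gap 0.0008
foot wrist side [0.4787 0.0966 0.0109] gap 0.003
nut wrist top [ 0.473  -0.0299  0.0219] gap 0.0012
nut wrist side [ 0.4739 -0.0332  0.0146] gap 0.0003
nut top side [ 0.4745 -0.0301  0.0117] gap 0.0007
tray_pads wrist top [ 0.6701  0.3163 -0.0903] gap 0.0063
tray_pads wrist side [0.6202 0.2849 0.0054] gap 0.0027
tray_pads top side [0.6292 0.2818 0.0118] gap 0.018
tray_feet wrist top [ 0.6243  0.1237 -0.0191] gap 0.0056
tray_nuts wrist top [ 0.593  -0.0411  0.012 ] gap 0.0043
tray_nuts wrist side [ 0.5951 -0.0443  0.0062] gap 0.0029
tray_nuts top side [ 0.5972 -0.0405  0.0032] gap 0.0002
t 3.75 tcp [0.4552 0.1786 0.299 ] psi 111.3 q6 -0.15 op 0.0856 | shift [-0.127  0.159  0.597] twist -0.104 deg -18.7
```

Request:
carry_out([
  [[-0.03, 0.035, 0.15], -0.02],
  [[-0.06, 0.07, 0.3], -0.04],
  [[-0.09, 0.105, 0.45], -0.06],
  [[-0.12, 0.14, 0.6], -0.08],
  [[-0.14, 0.163, 0.73], -0.1],
])

```text
time_s: 4.25
eef_pos: [0.4764, 0.24, 0.078]
tool_rot: [-0.0, -0.337, 0.941, 0.0]
force: [0.2, -0.1, 0.1]
opening: 0.0857
finger_force: 0.0
```

```bash
python3 - <<'E'
from h import *
ctrl.sense();viewer.grab_frame("wrist")
p=look("wrist",["pad_loose"],[.024])
print(proj(p,[[.4765,.2395,.012]]))
go(.4765,.2395,.006,129.4)
E
cp pics/last_wrist.png pics/w2.png
```

```text
wrist pad_loose 0.97 [256. 197.  47.  82.] rect@z [472.4 238.1] [48.8 24.1] 39.6 mean [0.4719 0.2376]
[[278.0844693  235.07227308]]
t 4.4 tcp [0.4744 0.2389 0.0779] psi 129.3 q6 -0.36 op 0.0853 | shift [-0.008 -0.003  0.24 ] twist -0.001 deg -0.1
```

View pics/w2.png

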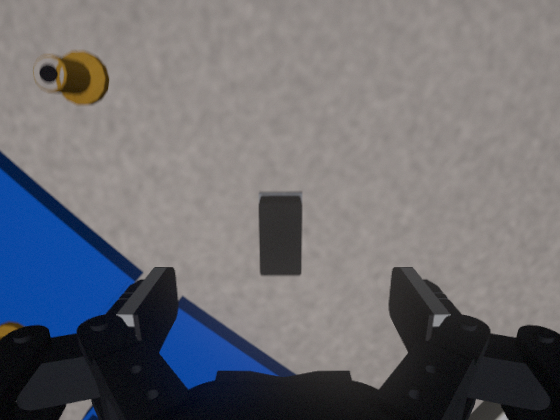

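The loose pad is centred at (280,235) between the fingers and square to them. I'll descend and grip.

Request:
carry_out([
  [[0, 0, 0.12], 0],
  [[0, 0, 0.2], 0],
  [[0, 0, 0.24], 0],
  [[0, 0, 0.24], 0],
  [[0, 0, 0.24], 0],
])

```text
time_s: 4.9
eef_pos: [0.478, 0.2396, 0.0098]
tool_rot: [0.001, -0.336, 0.942, -0.0]
force: [0.6, 1.5, 1.0]
opening: 0.0851
finger_force: 0.0
```

Request:
carry_out([
  [[0, 0, 0], 0],
  [[0, 0, 0], 0],
  [[0, 0, 0], 0],
  [[0, 0, 0], 0],
  [[0, 0, 0], 0],
], jaw=1, grip_force=40)

```text
time_s: 5.4
eef_pos: [0.477, 0.2395, 0.0086]
tool_rot: [0.0, -0.336, 0.942, -0.0]
force: [-0.8, -0.6, 4.3]
opening: 0.023
finger_force: 40.6
```

Request:
carry_out([
  [[0, 0, 0], 0],
  [[0, 0, 0], 0],
  [[0, 0, 0], 0],
  [[0, 0, -0.15], 0],
  [[0, 0, -0.24], 0],
])

```text
time_s: 5.9
eef_pos: [0.4765, 0.2393, 0.0811]
tool_rot: [-0.0, -0.336, 0.942, 0.0]
force: [1.2, 0.4, -0.7]
opening: 0.0228
finger_force: 39.9
```

Run:
```python
from h import *
go(.617,.284,.1,90)
for n,c,yaw in [("pads",(.617,.284),0)]: pass
```

```text
t 5.9 tcp [0.4765 0.2393 0.0811] psi 129.3 q6 -0.36 op 0.0228 | shift [-0.457 -0.181 -0.063] twist 0.218 deg 39.3
```

Request:
carry_out([
  [[-0.1, -0.06, 0], 0.045],
  [[-0.2, -0.12, 0], 0.09],
  [[-0.3, -0.17, 0], 0.135],
  [[-0.367, -0.211, 0], 0.18],
  [[-0.367, -0.211, 0], 0.218],
])

```text
time_s: 6.4
eef_pos: [0.6052, 0.2602, 0.0796]
tool_rot: [0.001, 0.003, 1.0, 0.0]
force: [-0.3, -0.1, -1.1]
opening: 0.0229
finger_force: 39.9
```

Run:
```python
from h import *
viewer.grab_frame("wrist")
p=look("wrist",["tray_pads"],[.014])
im=cv2.imread("pics/last_wrist.png")
for lx,ly in [(-65,-65),(65,-65),(65,65),(-65,65)]:
    q=proj(p,[[.617+lx/1e3,.284+ly/1e3,.014]])[0]; print(q.round())
    cv2.circle(im,tuple(int(v) for v in q),4,(0,0,255),1)
cv2.imwrite("pics/w3.png",im)
go(.602,.260,.0125,90)
```

```text
wrist tray_pads 0.82 [212. 143. 224. 202.] rect@z [618.5 284.9] [132.4 131.9] 0.1 mean [0.5929 0.2921]
[211. 143.]
[224. 339.]
[415. 337.]
[437. 142.]
t 6.55 tcp [0.6013 0.2598 0.0791] psi 90.2 q6 0.29 op 0.0231 | shift [-0.003  0.001  0.222] twist 0.001 deg 0.2
```

View pics/w3.png

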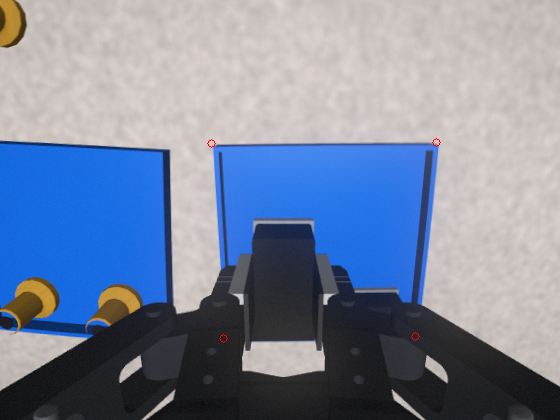

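The predicted tray corners fall on the real ones, and the pad is held level over the free floor at (283,280). I'll lower and release.

Request:
carry_out([
  [[0, 0, 0.12], 0],
  [[0, 0, 0.18], 0],
  [[0, 0, 0.21], 0],
  [[0, 0, 0.222], 0],
  [[0, 0, 0.225], 0],
])

```text
time_s: 7.05
eef_pos: [0.602, 0.2601, 0.0128]
tool_rot: [0.0, -0.001, 1.0, 0.0]
force: [-0.3, 0.2, 0.6]
opening: 0.0234
finger_force: 39.9
```

Request:
carry_out([
  [[0, 0, 0], 0],
  [[0, 0, 0], 0],
  [[0, 0, 0], 0],
  [[0, 0, 0], 0],
  [[0, 0, 0], 0],
], jaw=0.05)

```text
time_s: 7.55
eef_pos: [0.6022, 0.2601, 0.0129]
tool_rot: [0.0, -0.0, 1.0, 0.0]
force: [0.4, 0.2, -0.5]
opening: 0.0405
finger_force: 0.0
```

Request:
carry_out([
  [[0, 0, -0.1], 0],
  [[0, 0, -0.2], 0],
  [[0, 0, -0.3], 0],
  [[0, 0, -0.4], 0],
  [[0, 0, -0.4], 0],
])

```text
time_s: 8.05
eef_pos: [0.605, 0.261, 0.1377]
tool_rot: [0.004, -0.0, 1.0, 0.001]
force: [-0.2, 0.1, -0.2]
opening: 0.0409
finger_force: 0.0
```

Run:
```python
from h import *
viewer.grab_frame("wrist")
p=look("wrist","pad_loose foot".split(),[.027,.034])
cv2.imwrite("pics/w4.png",cv2.imread("pics/last_wrist.png"))
go(.4745,.0975,.12,None)
```

```text
wrist pad_loose 0.81 [267. 170.  36.  67.] rect@z [599.1 260.3] [49.3 24.7] 0.8 mean [0.598  0.2602]
t 8.25 tcp [0.601  0.2598 0.1313] psi 90.0 q6 0.29 op 0.0404 | shift [ 0.422 -0.541  0.039] twist 0.0 deg 0
```

View pics/w4.png

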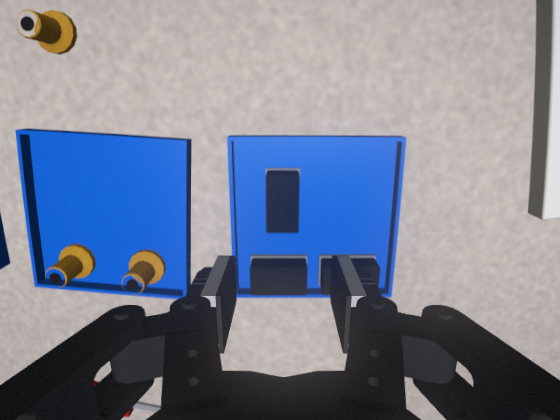

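The loose pad lies flat at (283,201) in its tray, clear of the stock. Next is the foot.

Request:
carry_out([
  [[0.08, -0.11, 0], 0],
  [[0.17, -0.22, 0], 0],
  [[0.26, -0.33, 0], 0],
  [[0.34, -0.43, 0.03], 0],
  [[0.42, -0.54, 0.07], 0],
], jaw=-1)

```text
time_s: 8.75
eef_pos: [0.4743, 0.097, 0.1105]
tool_rot: [-0.001, -0.001, 1.0, -0.0]
force: [1.3, -1.5, -0.5]
opening: 0.0852
finger_force: 0.0
```

Run:
```python
from h import *
viewer.grab_frame("wrist");viewer.grab_frame("wrist")
p=look("wrist",["foot"],[.017])
im=cv2.imread("pics/last_wrist.png")
q=proj(p,[[.475,.098,0.005],[.475,.098,.034]]);print(q)
for a in q: cv2.circle(im,tuple(int(v) for v in a),3,(0,0,255),1)
cv2.imwrite("pics/w5.png",im)
go(.475,.098,.012,90)
```

```text
wrist foot 0.6 [267. 203.  40.  46.] rect@z [474.1  95.5] [27.1 28.6] 65.1 mean [0.4736 0.0958]
[[287.70144644 220.05873811]
 [288.16806508 233.1462465 ]]
t 8.95 tcp [0.4748 0.0975 0.1105] psi 89.9 q6 0.05 op 0.0857 | shift [-0.001  0.002  0.328] twist -0.0 deg -0.1
```

View pics/w5.png

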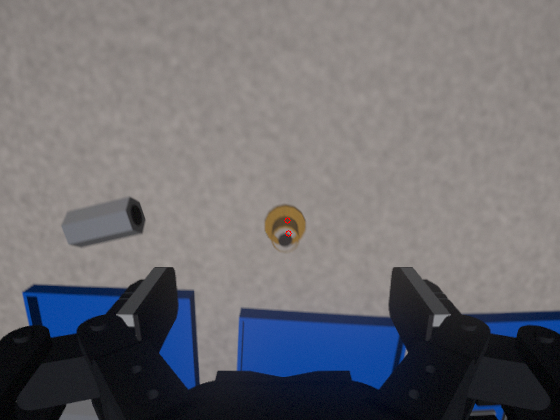

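The foot stands with its flange at (285,224) and top at (285,238), so it sits at about (0.478, 0.096). The nut is at (103,222).

Request:
carry_out([
  [[-0.01, -0.005, 0.15], 0],
  [[-0.01, -0.005, 0.25], 0],
  [[-0.01, -0.005, 0.31], 0],
  [[-0.01, -0.005, 0.328], 0],
  [[-0.01, -0.005, 0.328], 0],
])

```text
time_s: 9.45
eef_pos: [0.4793, 0.0971, 0.0125]
tool_rot: [-0.001, -0.001, 1.0, 0.0]
force: [0.5, 0.1, -0.0]
opening: 0.0853
finger_force: 0.0
```

Request:
carry_out([
  [[0, 0, 0], 0],
  [[0, 0, 0], 0],
  [[0, 0, 0], 0],
  [[0, 0, 0], 0],
  [[0, 0, 0], 0],
], jaw=1)

```text
time_s: 9.95
eef_pos: [0.4795, 0.0965, 0.0138]
tool_rot: [0.001, -0.0, 1.0, 0.0]
force: [-0.9, -0.1, 6.6]
opening: 0.0157
finger_force: 38.9
```

Request:
carry_out([
  [[0, 0, 0], 0],
  [[0, 0, 0], 0],
  [[0, 0, 0], 0],
  [[0, 0, -0.12], 0],
  [[0, 0, -0.24], 0],
])

```text
time_s: 10.45
eef_pos: [0.4775, 0.0963, 0.085]
tool_rot: [-0.002, -0.0, 1.0, -0.0]
force: [2.0, 0.4, -1.7]
opening: 0.0158
finger_force: 39.1
```

Run:
```python
from h import *
go(.595,.12,.085,None)
```

```text
t 10.45 tcp [0.4775 0.0963 0.085 ] psi 90.0 q6 0.05 op 0.0158 | shift [-0.392  0.079 -0.002] twist 0.0 deg 0
```

Request:
carry_out([
  [[-0.13, 0.03, 0], 0],
  [[-0.26, 0.06, 0], 0],
  [[-0.39, 0.08, 0], 0],
  [[-0.39, 0.08, 0], 0],
  [[-0.39, 0.08, 0.12], 0],
])

```text
time_s: 10.95
eef_pos: [0.6009, 0.121, 0.0525]
tool_rot: [0.005, -0.0, 1.0, 0.0]
force: [0.4, 0.6, 0.5]
opening: 0.0156
finger_force: 39.2
```

Request:
carry_out([
  [[0, 0, 0.06], 0],
  [[0, 0, 0.095], 0],
  [[0, 0, 0.105], 0],
  [[0, 0, 0.108], 0],
  [[0, 0, 0.108], 0],
])

```text
time_s: 11.45
eef_pos: [0.5965, 0.1206, 0.0174]
tool_rot: [0.001, -0.0, 1.0, 0.0]
force: [0.9, 0.6, -0.2]
opening: 0.0162
finger_force: 39.4
```

Request:
carry_out([
  [[0, 0, 0], 0],
  [[0, 0, 0], 0],
  [[0, 0, 0], 0],
  [[0, 0, 0], 0],
  [[0, 0, 0], 0],
], jaw=0)

```text
time_s: 11.95
eef_pos: [0.5961, 0.1205, 0.0168]
tool_rot: [0.0, -0.0, 1.0, -0.0]
force: [0.1, -0.4, 0.6]
opening: 0.0433
finger_force: 0.0
```

Request:
carry_out([
  [[0, 0, -0.08], 0],
  [[0, 0, -0.2], 0],
  [[0, 0, -0.35], 0],
  [[0, 0, -0.4], 0],
  [[0, 0, -0.4], 0],
])

```text
time_s: 12.45
eef_pos: [0.5983, 0.1208, 0.1401]
tool_rot: [0.003, -0.0, 1.0, 0.0]
force: [-0.3, 0.1, 0.0]
opening: 0.0424
finger_force: 0.0
```

Run:
```python
from h import *
viewer.grab_frame("wrist");viewer.grab_frame("wrist")
p=look("wrist",["foot","nut"],[.020,.012])
cv2.imwrite("pics/w6.png",cv2.imread("pics/last_wrist.png"))
go(.4735,-.031,.11,None)
```

```text
wrist foot 0.63 [265. 182.  36.  40.] rect@z [592.5 120.6] [28.3 27.5] 0.1 mean [0.592  0.1207]
wrist nut 0.64 [26. 10. 85. 53.] rect@z [473.5 -33.8] [28.1 59.7] 13.2 mean [ 0.4732 -0.0332]
t 12.7 tcp [0.5947 0.1204 0.1349] psi 90.0 q6 0.08 op 0.0428 | shift [ 0.404 -0.505  0.084] twist 0.0 deg 0
```

View pics/w6.png

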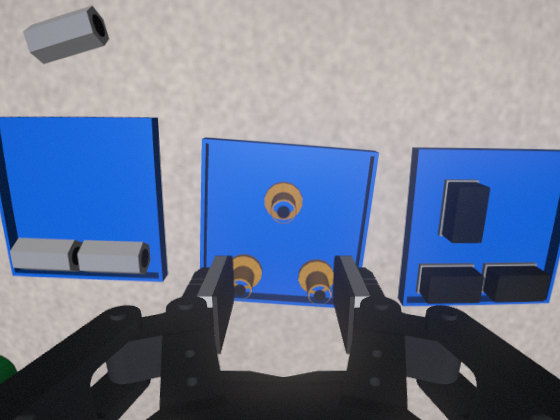

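The foot stands upright at (284,203) and the loose pad is flat at (466,212). The nut is at (67,35), lying on its side with its axis at about 103° in world.

Request:
carry_out([
  [[0.1, -0.12, 0], 0.045],
  [[0.2, -0.25, 0], 0.09],
  [[0.3, -0.38, 0], 0.135],
  [[0.404, -0.5, 0.05], 0.18],
  [[0.404, -0.508, 0.08], 0.225],
], jaw=-1)

```text
time_s: 13.2
eef_pos: [0.4692, -0.0342, 0.1106]
tool_rot: [-0.003, 0.351, 0.936, -0.001]
force: [0.4, -0.4, 0.1]
opening: 0.0857
finger_force: 0.0
```

Request:
carry_out([
  [[0, 0, 0], 0.045],
  [[0, 0, 0], 0.09],
  [[0, 0, 0], 0.135],
  [[0, 0, 0], 0.18],
  [[0, 0, 0], 0.202],
])

```text
time_s: 13.7
eef_pos: [0.4739, -0.0318, 0.1115]
tool_rot: [-0.001, 0.623, 0.782, -0.001]
force: [0.2, -0.0, -1.2]
opening: 0.0852
finger_force: 0.0
```

Run:
```python
from h import *
viewer.grab_frame("wrist");viewer.grab_frame("wrist")
p=look("wrist",["nut"],[.012])
im=cv2.imread("pics/last_wrist.png")
q=proj(p,[[.4735,-.032,.024]]);print(q)
for a in q: cv2.circle(im,tuple(int(v) for v in a),3,(0,0,255),1)
cv2.imwrite("pics/w7.png",im)
go(.4735,-.032,.007,13.2)
```

```text
wrist nut 0.62 [264. 175.  44.  75.] rect@z [474.2 -33.7] [27.6 54.2] 12.4 mean [ 0.4738 -0.0327]
[[284.26696238 215.5446952 ]]
t 13.9 tcp [ 0.4743 -0.0318  0.112 ] psi 13.3 q6 1.12 op 0.085 | shift [-0.    -0.002  0.35 ] twist 0.0 deg 0.1
```

View pics/w7.png

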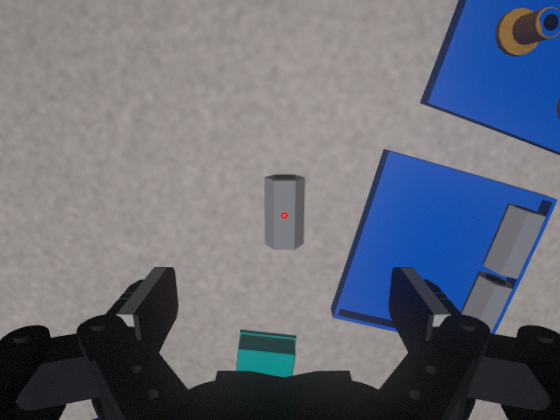

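The nut is centred at (284,213) and its axis is square to the closing line. I'll descend and grip a bit lower.

Request:
carry_out([
  [[0, 0, 0.15], 0],
  [[0, 0, 0.26], 0],
  [[0, 0, 0.33], 0],
  [[0, 0, 0.355], 0],
  [[0, 0, 0.358], 0],
])

```text
time_s: 14.4
eef_pos: [0.4741, -0.0317, 0.0045]
tool_rot: [-0.001, 0.621, 0.784, -0.001]
force: [-0.2, -0.7, 0.6]
opening: 0.0858
finger_force: 0.0
```

Request:
carry_out([
  [[0, 0, 0], 0],
  [[0, 0, 0], 0],
  [[0, 0, 0], 0],
  [[0, 0, 0], 0],
  [[0, 0, 0], 0],
], jaw=1)

```text
time_s: 14.9
eef_pos: [0.4755, -0.0321, 0.0063]
tool_rot: [0.001, 0.621, 0.784, 0.0]
force: [-1.9, 0.0, 6.4]
opening: 0.0257
finger_force: 39.0
```

Request:
carry_out([
  [[0, 0, 0], 0],
  [[0, 0, 0], 0],
  [[0, 0, 0], 0],
  [[0, 0, -0.12], 0],
  [[0, 0, -0.24], 0],
])

```text
time_s: 15.4
eef_pos: [0.4736, -0.0316, 0.0776]
tool_rot: [-0.001, 0.621, 0.784, -0.001]
force: [0.8, -0.0, -0.6]
opening: 0.0253
finger_force: 40.2
```

Run:
```python
from h import *
go(.576,-.04,.08,0)
```

```text
t 15.4 tcp [ 0.4736 -0.0316  0.0776] psi 13.2 q6 1.12 op 0.0253 | shift [-0.105  0.326 -0.009] twist 0.073 deg 13.2
```

Request:
carry_out([
  [[-0.04, 0.12, 0], 0.03],
  [[-0.08, 0.24, 0], 0.05],
  [[-0.105, 0.326, 0], 0.073],
  [[-0.105, 0.326, 0], 0.073],
  [[-0.105, 0.326, 0.1], 0.073],
])

```text
time_s: 15.9
eef_pos: [0.5808, -0.0409, 0.0503]
tool_rot: [0.003, 0.707, 0.708, 0.002]
force: [1.0, -0.2, -2.1]
opening: 0.0257
finger_force: 40.2
```

Request:
carry_out([
  [[0, 0, 0.07], 0],
  [[0, 0, 0.11], 0],
  [[0, 0, 0.124], 0],
  [[0, 0, 0.127], 0],
  [[0, 0, 0.127], 0],
])

```text
time_s: 16.4
eef_pos: [0.5776, -0.0404, 0.0099]
tool_rot: [0.0, 0.707, 0.707, 0.0]
force: [0.6, -0.0, -0.5]
opening: 0.0256
finger_force: 40.2
```

Request:
carry_out([
  [[0, 0, 0], 0],
  [[0, 0, 0], 0],
  [[0, 0, 0], 0],
  [[0, 0, 0], 0],
  [[0, 0, 0], 0],
], jaw=0.05)

```text
time_s: 16.9
eef_pos: [0.5774, -0.0403, 0.0094]
tool_rot: [0.0, 0.707, 0.707, 0.0]
force: [-0.0, 0.7, 0.8]
opening: 0.0406
finger_force: 0.0
```

Request:
carry_out([
  [[0, 0, -0.08], 0],
  [[0, 0, -0.2], 0],
  [[0, 0, -0.35], 0],
  [[0, 0, -0.5], 0],
  [[0, 0, -0.6], 0],
])

```text
time_s: 17.4
eef_pos: [0.5784, -0.0405, 0.1927]
tool_rot: [0.002, 0.707, 0.707, 0.001]
force: [0.5, 0.2, -0.1]
opening: 0.0405
finger_force: 0.0
```

Run:
```python
from h import *
viewer.grab_frame("wrist");viewer.grab_frame("wrist")
p=look("wrist",["nut","tray_nuts","sleeve_front","pad_jammed"],[.015,.014,.06,.065])
viewer.grab_frame("top");viewer.grab_frame("side")
for c in ("top","side"): look(c,["chute","pad_jammed","sleeve_front"],[.05,.065,.06])
cv2.imwrite("pics/w8.png",cv2.imread("pics/last_wrist.png"))
go(.49,-.27,.18,101)
```

```text
wrist nut 0.95 [260. 158.  34.  59.] rect@z [576.8 -41.6] [52.2 28.2] 89.9 mean [ 0.5769 -0.0408]
wrist tray_nuts 0.95 [227. 114. 145. 139.] rect@z [594.6 -41.8] [131.8 130.6] 88.3 mean [ 0.5962 -0.0381]
wrist pad_jammed 0.73 [162. 275.  33.  36.] rect@z [ 489.6 -120.2] [37.9 18.3] 64.0 mean [ 0.4905 -0.1188]
top pad_jammed 0.73 [404. 269.  23.  23.] rect@z [ 355.4 -264.9] [45.4 28.2] 37.7 mean [ 0.3554 -0.2654]
top pad_jammed 0.7 [401. 208.  23.  18.] rect@z [ 484.9 -270.9] [47.  24.6] 80.8 mean [ 0.4849 -0.2705]
top sleeve_front 0.79 [405. 201.  27.  10.] rect@z [ 505.8 -279.2] [50.  21.4] 83.8 mean [ 0.506 -0.279]
side chute 0.68 [240. 312. 143.  77.] rect@z [ 529. -293.] [138.9 224.2] 87.3 mean [ 0.5371 -0.3035]
side pad_jammed 0.9 [266. 286.  28.  23.] rect@z [ 484.7 -196.4] [44.7 41.3] 6.5 mean [ 0.4845 -0.1968]
side pad_jammed 0.9 [183. 349.  35.  32.] rect@z [ 359.7 -318.9] [48.8 36.4] 39.5 mean [ 0.3602 -0.3187]
side pad_jammed 0.66 [277. 322.  18.  36.] rect@z [ 484.5 -284.3] [57.4 27.4] 85.1 mean [ 0.4845 -0.2842]
side sleeve_front 0.59 [291. 326.  12.  27.] rect@z [ 506.9 -281.4] [52.9 16.9] 80.2 mean [ 0.5067 -0.2818]
t 18.25 tcp [ 0.5773 -0.0403  0.1892] psi 0.0 q6 1.37 op 0.0407 | shift [-0.766 -0.291  0.031] twist 0.439 deg 79.0
```

View pics/w8.png

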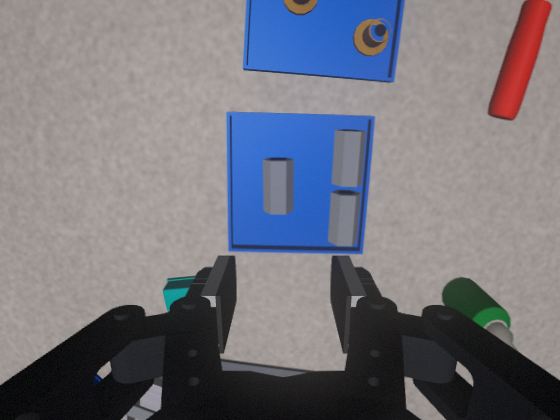

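The nut lies on its side at (278,186), clear of the stock nuts. Next is the chute.

Request:
carry_out([
  [[-0.155, -0.06, 0], -0.045],
  [[-0.31, -0.12, 0], -0.09],
  [[-0.465, -0.18, 0], -0.135],
  [[-0.62, -0.24, 0], -0.18],
  [[-0.766, -0.298, 0], -0.225],
], jaw=-1)

```text
time_s: 18.75
eef_pos: [0.4929, -0.2582, 0.1895]
tool_rot: [0.0, 0.426, 0.905, -0.0]
force: [-0.2, 0.1, 0.5]
opening: 0.0852
finger_force: 0.0
```

Request:
carry_out([
  [[0, 0, 0], -0.045],
  [[0, 0, 0], -0.09],
  [[0, 0, 0], -0.135],
  [[0, 0, 0], -0.18],
  [[0, 0, 0], -0.233],
])

```text
time_s: 19.25
eef_pos: [0.4936, -0.2568, 0.1893]
tool_rot: [0.0, 0.082, 0.997, -0.0]
force: [-0.8, 0.5, -0.0]
opening: 0.0851
finger_force: 0.0
```

Run:
```python
from h import *
viewer.grab_frame("wrist");viewer.grab_frame("wrist")
p=look("wrist",["pad_jammed","sleeve_front","chute"],[.065,.06,.05])
cv2.imwrite("pics/w9.png",cv2.imread("pics/last_wrist.png"))
go(.488,-.273,.18,82.5)
```

```text
wrist pad_jammed 0.81 [193.   0.  65.  63.] rect@z [ 363.9 -277.1] [42.9 22.5] 38.0 mean [ 0.3643 -0.2768]
wrist pad_jammed 0.78 [377. 131.  42.  62.] rect@z [ 476.6 -166.9] [42.9 26.8] 6.2 mean [ 0.4761 -0.1669]
wrist pad_jammed 0.69 [228. 174.  57.  35.] rect@z [ 482.2 -274.8] [44.6 24.2] 80.3 mean [ 0.4825 -0.2746]
wrist sleeve_front 0.58 [229. 208.  59.  23.] rect@z [ 504.6 -280. ] [49.1 17.4] 80.3 mean [ 0.5048 -0.28  ]
wrist chute 0.94 [211. 104.  93. 270.] rect@z [ 536.8 -286.4] [ 82.6 243.3] 78.9 mean [ 0.5321 -0.283 ]
t 19.55 tcp [ 0.4936 -0.2566  0.1893] psi 80.1 q6 -0.44 op 0.0853 | shift [ 0.009 -0.057  0.031] twist -0.013 deg -2.4
```

View pics/w9.png

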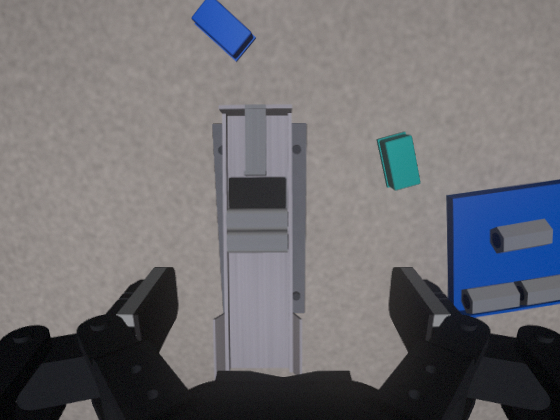

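The chute runs straight up the picture at the present yaw. The jammed pad's top is at (257,193), the sleeves at (258,220) and (257,240), and the strap at (256,140).

Run:
```python
from h import *
P={c:viewer.camera_params(c) for c in ("wrist","top","side")}
pts={}
for c,near in (("wrist",(257,193)),("top",(413,216)),("side",(284,340))):
    for d in viewer.cut_out(c,"pad_jammed"):
        ys,xs=np.nonzero(d["mask"]);m=np.array([xs.mean(),ys.mean()])
        if np.hypot(*(m-near))<12: pts[c]=m;print(c,m.round(1),d["rect"]);break
pts["wristtop"]=np.array([257.5,193.5]);P["wristtop"]=P["wrist"]
for a,b in (("wrist","top"),("wristtop","top"),("wrist","side"),("top","side")):
    if a in pts and b in pts: print(a,b,*[v.round(4) for v in tri(P[a],pts[a],P[b],pts[b])])
for z in (.055,.06,.065,.07): 
    w=at_z(P["wrist"],np.array([[257.5,193.5],[229,193.5],[286,193.5],[257.5,178],[257.5,209]]),z);print(z,w[0].round(4),"len",np.linalg.norm(w[1]-w[2]).round(4),np.linalg.norm(w[3]-w[4]).round(4))
```

```text
wrist [258.1 192.9] [228.3, 174.3, 57.4, 35.2]
top [412.2 215.6] [400.9, 207.9, 23.1, 17.8]
side [283.  340.2] [277.1, 322.5, 17.9, 35.5]
wrist top [ 0.4872 -0.2768  0.0454] 0.0012
wristtop top [ 0.4877 -0.2774  0.0438] 0.0006
wrist side [ 0.4851 -0.2757  0.0531] 0.0002
top side [ 0.486  -0.2748  0.0521] 0.0015
0.055 [ 0.485  -0.2761  0.055 ] len 0.045 0.0251
0.06 [ 0.4839 -0.2755  0.06  ] len 0.0442 0.0246
0.065 [ 0.4828 -0.275   0.065 ] len 0.0434 0.0242
0.07 [ 0.4817 -0.2744  0.07  ] len 0.0426 0.0237
```

Request:
carry_out([
  [[0.01, -0.03, 0.1], 0],
  [[0.022, -0.067, 0.2], 0],
  [[0.022, -0.067, 0.231], 0],
  [[0.022, -0.067, 0.231], 0],
  [[0.022, -0.067, 0.231], 0],
])

```text
time_s: 20.2
eef_pos: [0.4844, -0.2753, 0.1208]
tool_rot: [0.0, 0.085, 0.996, -0.0]
force: [-0.3, -0.2, 0.3]
opening: 0.0855
finger_force: 0.0
```

Run:
```python
from h import *
viewer.grab_frame("wrist")
p=look("wrist",["pad_jammed","sleeve_front"],[.062,.058])
im=cv2.imread("pics/last_wrist.png")
a=-.174;ux=np.array([np.cos(a),np.sin(a),0]);uy=np.array([-np.sin(a),np.cos(a),0])
n=-np.sin(.24)*ux+np.cos(.24)*np.array([0,0,1]);sl=np.cos(.24)*ux+np.sin(.24)*np.array([0,0,1])
c=np.array([.4835,-.2753,.0625])
q=proj(p,np.array([c+i*23e-3*uy+j*13e-3*sl for i,j in ((1,1),(1,-1),(-1,-1),(-1,1))]));print(q.round(1))
cv2.polylines(im,[q.astype(int)],True,(0,0,255),1)
q=proj(p,np.array([c-.024*n+i*23e-3*uy-13e-3*sl for i in (1,-1)]));cv2.polylines(im,[q.astype(int)],False,(0,255,0),1)
cv2.imwrite("pics/w10.png",cv2.resize(im[100:340,150:470],None,fx=2.4,fy=2.4,interpolation=cv2.INTER_CUBIC))
go(.4835,-.2753,.05,80.1)
```

```text
wrist pad_jammed 0.87 [246. 201.  74.  50.] rect@z [ 482.4 -275.6] [43.8 27.5] 81.5 mean [ 0.4823 -0.2755]
wrist pad_jammed 0.87 [425. 148.  58.  71.] rect@z [ 472.7 -173.2] [42.3 28.3] 6.1 mean [ 0.4721 -0.1731]
wrist pad_jammed 0.8 [197.   0.  85.  58.] rect@z [ 364.9 -279.3] [40.5 22.1] 38.6 mean [ 0.3688 -0.2779]
wrist sleeve_front 0.61 [247. 246.  75.  30.] rect@z [ 505.3 -280.2] [48.5 18.2] 78.7 mean [ 0.5053 -0.2808]
[[322.7 251. ]
 [323.1 207.1]
 [245.  206.7]
 [245.  250.6]]
t 20.4 tcp [ 0.4847 -0.2756  0.1212] psi 80.3 q6 -0.48 op 0.0859 | shift [0.004 0.    0.237] twist 0.001 deg 0.2
```

View pics/w10.png

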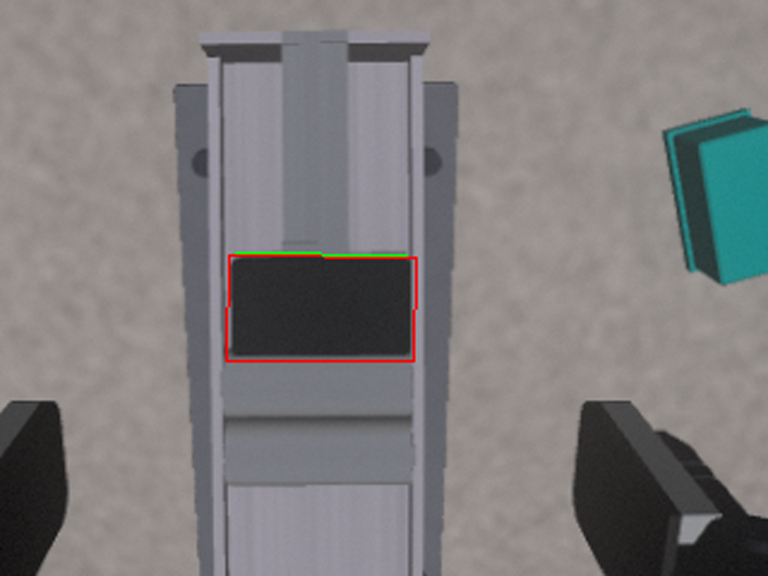

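The predicted outline (red) fits the jammed pad's top at crop (321,307) within about 1 mm. The strap lip is just uphill of crop (315,245), and both fingers are clear of the rails. I'll descend and grip.

Request:
carry_out([
  [[0.003, -0.002, 0.1], 0],
  [[0.003, -0.002, 0.18], 0],
  [[0.003, -0.002, 0.225], 0],
  [[0.003, -0.002, 0.237], 0],
  [[0.003, -0.002, 0.237], 0],
])

```text
time_s: 20.9
eef_pos: [0.4829, -0.2758, 0.049]
tool_rot: [-0.0, 0.085, 0.996, 0.0]
force: [-0.4, 0.1, 0.1]
opening: 0.0852
finger_force: 0.0
```

Request:
carry_out([
  [[0, 0, 0], 0],
  [[0, 0, 0], 0],
  [[0, 0, 0], 0],
  [[0, 0, 0], 0],
  [[0, 0, 0], 0],
], jaw=1, grip_force=45)

```text
time_s: 21.4
eef_pos: [0.4833, -0.2762, 0.05]
tool_rot: [0.001, 0.085, 0.996, -0.0]
force: [-0.4, -0.0, 4.3]
opening: 0.0427
finger_force: 46.2
```

Run:
```python
from h import *
s=ctrl.sense();print(s["force"].round(1),s["ft_torque"].round(2),s["finger_force"])
go(.4835,-.2753,.05,80.1)
```

```text
[-0.4 -0.   4.3] [ 0.08  0.16 -0.01] 46.173731088638306
t 21.4 tcp [ 0.4833 -0.2762  0.05  ] psi 80.3 q6 -0.48 op 0.0427 | shift [-0.     0.003  0.   ] twist 0.001 deg 0.2
```

Request:
carry_out([
  [[0.003, 0, -0.02], 0],
  [[0.006, 0, -0.04], 0],
  [[0.01, 0, -0.06], 0],
  [[0.014, 0, -0.09], 0],
  [[0.014, 0, -0.12], 0],
])

```text
time_s: 21.9
eef_pos: [0.4785, -0.2751, 0.0857]
tool_rot: [0.0, 0.085, 0.996, -0.0]
force: [-0.2, -1.3, 0.4]
opening: 0.0425
finger_force: 45.8
```

Request:
carry_out([
  [[0, 0, -0.08], 0],
  [[0, 0, -0.18], 0],
  [[0, 0, -0.28], 0],
  [[0, 0, -0.3], 0],
  [[0, 0, -0.3], 0],
])

```text
time_s: 22.4
eef_pos: [0.4795, -0.2757, 0.1765]
tool_rot: [0.001, 0.085, 0.996, -0.001]
force: [0.0, 0.8, -0.9]
opening: 0.0427
finger_force: 45.8
```

Run:
```python
from h import *
viewer.grab_frame("wrist")
p=look("wrist",["sleeve_front"],[.038])
cv2.imwrite("pics/w11.png",cv2.imread("pics/last_wrist.png"))
go(.602,.314,.18,0)
```

```text
wrist sleeve_front 0.84 [253. 131.  59.  22.] rect@z [ 432.5 -268.6] [49.2 17.6] 81.3 mean [ 0.4321 -0.2686]
t 22.55 tcp [ 0.4778 -0.2745  0.1736] psi 80.3 q6 -0.49 op 0.0427 | shift [-0.076  2.003 -0.019] twist 0.446 deg 80.3
```

View pics/w11.png

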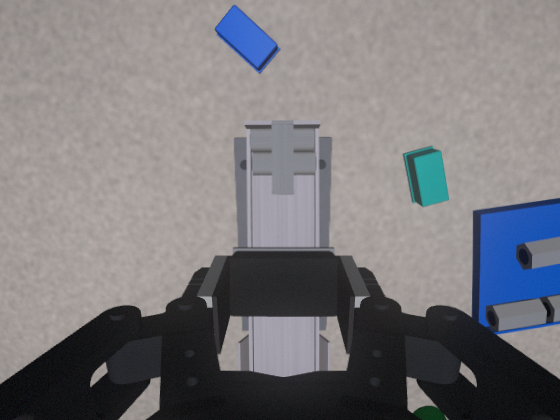

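Both sleeves have rolled under the strap to the end stop at (282,138) and (282,162). The pad is held between the fingers. I'll carry it to the pads tray.

Request:
carry_out([
  [[-0.005, 0.16, 0], 0],
  [[-0.01, 0.32, 0], 0],
  [[-0.016, 0.48, 0], 0],
  [[-0.022, 0.64, 0], 0],
  [[-0.028, 0.8, 0], 0],
])

```text
time_s: 23.05
eef_pos: [0.5266, -0.0379, 0.1734]
tool_rot: [-0.001, 0.085, 0.996, 0.0]
force: [0.7, 0.3, -0.5]
opening: 0.0426
finger_force: 45.9
```

Request:
carry_out([
  [[-0.005, 0.16, 0], 0.045],
  [[-0.01, 0.32, 0], 0.09],
  [[-0.016, 0.48, 0], 0.135],
  [[-0.022, 0.64, 0], 0.18],
  [[-0.028, 0.8, 0], 0.225],
])

```text
time_s: 23.55
eef_pos: [0.5739, 0.1886, 0.1732]
tool_rot: [-0.001, 0.421, 0.907, -0.001]
force: [-0.0, -1.0, -0.5]
opening: 0.0425
finger_force: 45.9
```

Run:
```python
from h import *
go(.599,.314,.1,0)
```

```text
t 23.55 tcp [0.5739 0.1886 0.1732] psi 40.3 q6 1.06 op 0.0425 | shift [0.265 0.335 0.243] twist 0.224 deg 40.3
```

Request:
carry_out([
  [[0.08, 0.1, 0], 0.045],
  [[0.16, 0.2, 0], 0.09],
  [[0.252, 0.313, 0], 0.135],
  [[0.252, 0.313, 0.1], 0.18],
  [[0.252, 0.313, 0.2], 0.222],
])

```text
time_s: 24.05
eef_pos: [0.5966, 0.3072, 0.1129]
tool_rot: [0.0, 0.704, 0.71, -0.0]
force: [0.1, -0.7, -0.0]
opening: 0.0429
finger_force: 46.0
```

Run:
```python
from h import *
viewer.grab_frame("wrist");viewer.grab_frame("wrist")
look("wrist",["tray_pads","pad_loose"],[.014,.027])
im=cv2.imread("pics/last_wrist.png");cv2.imwrite("pics/w12.png",im)
go(.599,.315,.0165,0)
```

```text
wrist tray_pads 0.98 [227. 143. 197. 177.] rect@z [619.2 285.3] [131.2 131.9] 0.3 mean [0.6234 0.3089]
t 24.3 tcp [0.597  0.3051 0.1151] psi 0.8 q6 1.92 op 0.0426 | shift [0.033 0.007 0.329] twist 0.004 deg 0.8
```

View pics/w12.png

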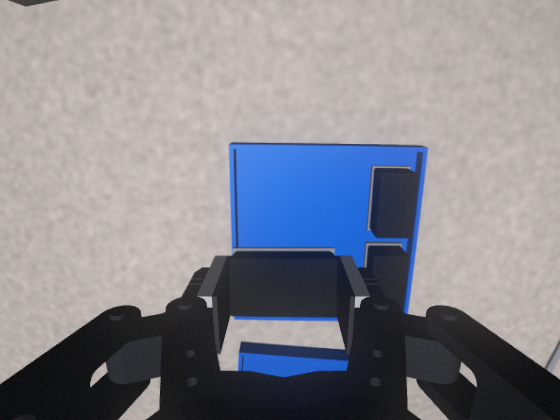

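The pad is held over the tray at (283,285), with the near free area below it and the stock at (392,200) clear to the right. I'll lower, ease the grip and release.

Request:
carry_out([
  [[0.036, 0.006, 0.1], 0.004],
  [[0.036, 0.006, 0.2], 0.004],
  [[0.036, 0.006, 0.28], 0.004],
  [[0.036, 0.006, 0.315], 0.004],
  [[0.036, 0.006, 0.329], 0.004],
])

```text
time_s: 24.8
eef_pos: [0.5989, 0.316, 0.0164]
tool_rot: [0.0, 0.707, 0.707, 0.0]
force: [-0.7, -0.1, -0.2]
opening: 0.0427
finger_force: 46.0
```

Request:
carry_out([
  [[0, 0, 0], 0],
  [[0, 0, 0], 0],
  [[0, 0, 0.004], 0],
  [[0, 0, 0.006], 0],
  [[0, 0, 0.008], 0],
], grip_force=20)

```text
time_s: 25.3
eef_pos: [0.5995, 0.3165, 0.0156]
tool_rot: [0.001, 0.708, 0.707, 0.001]
force: [-2.4, -1.1, 10.2]
opening: 0.043
finger_force: 47.2
```

Run:
```python
from h import *
s=ctrl.sense();print(s["force"].round(1),s["ft_torque"].round(2))
go(.599,.315,.0145,0)
```

```text
[-2.4 -1.1 10.2] [-0.27  0.54  0.  ]
t 25.3 tcp [0.5995 0.3165 0.0156] psi -0.1 q6 1.95 op 0.043 | shift [-0.005 -0.002  0.004] twist -0.0 deg -0.1
```

Request:
carry_out([
  [[0, 0, 0], 0],
  [[0, 0, 0], 0],
  [[0, 0, 0], 0],
  [[0, 0, 0], 0],
  [[0, 0, 0], 0],
], jaw=-0.25)

```text
time_s: 25.8
eef_pos: [0.5984, 0.3162, 0.0136]
tool_rot: [-0.0, 0.708, 0.707, -0.0]
force: [-0.0, 1.0, 0.4]
opening: 0.0534
finger_force: 0.0
```

Request:
carry_out([
  [[0, 0, -0.05], 0],
  [[0, 0, -0.15], 0],
  [[0, 0, -0.3], 0],
  [[0, 0, -0.45], 0],
  [[0, 0, -0.6], 0],
])

```text
time_s: 26.3
eef_pos: [0.5984, 0.3162, 0.1968]
tool_rot: [0.0, 0.708, 0.707, 0.0]
force: [0.4, 0.6, 0.4]
opening: 0.0531
finger_force: 0.0
```

Run:
```python
from h import *
viewer.grab_frame("wrist");viewer.grab_frame("wrist")
look("wrist",["pad_loose","tray_pads"],[.027,.014])
im=cv2.imread("pics/last_wrist.png")
side=viewer.grab_frame("side")[:,:,::-1]
look("side",["sleeve_front"],[.038],fresh=False)
a=im[90:330,190:450];b=side[120:180,270:360];c=side[300:400,225:395]
H=480
cv2.imwrite("pics/w13.png",np.hstack([cv2.resize(a,(400,370)),np.vstack([cv2.resize(b,(380,170)),cv2.resize(c,(380,200))])]))
go(.6,.316,.2,None)
```

```text
wrist pad_loose 0.97 [259. 229.  48.  33.] rect@z [601.1 264. ] [44.7 33.1] 0.9 mean [0.6015 0.2646]
wrist tray_pads 0.72 [227. 153. 140. 128.] rect@z [618.9 285.6] [131.8 129.9] 89.9 mean [0.6213 0.291 ]
wrist tray_pads 0.43 [252. 178.  48.  34.] rect@z [598.9 309.6] [30.  45.5] 89.8 mean [0.5985 0.3098]
side sleeve_front 0.79 [244. 330.  13.  28.] rect@z [ 432.5 -265.8] [53.4 17. ] 85.6 mean [ 0.4326 -0.2723]
t 26.65 tcp [0.5976 0.3158 0.1925] psi -0.1 q6 1.95 op 0.0536 | shift [ 0.001  0.008 -0.025] twist 0.0 deg 0
```

View pics/w13.png

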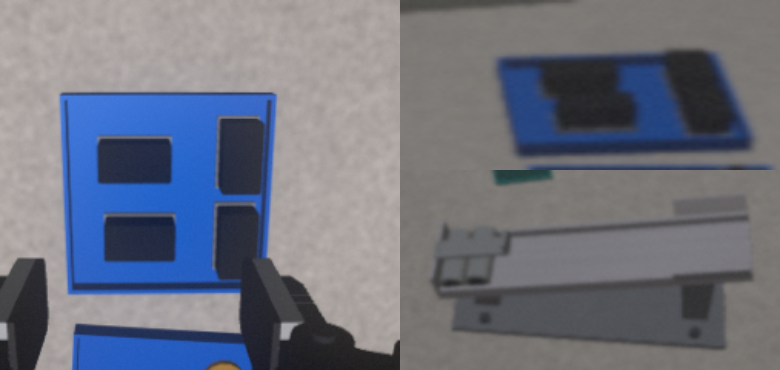

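Both pads lie flat at crop (135,160) and (140,238), and both sleeves rest at the end stop at crop (453,268) and (479,268). The gripper is clear of everything, so I'll hand in.

```bash
python3 -c "
from plant import hand_in
print(hand_in())"
```

```text
the job is handed in; nothing more can be done
None
```

I handed the job in at about 27 s: both pads, the nut and the foot are in their own trays, and both sleeves rolled down to the end stop; camera views showed every piece in place, but `hand_in()` returned no verdict.

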